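# Clamp the mixing bowl in the one-handed prep board

## Task

Set the stoneware bowl up on the wooden prep board for one-handed stirring: first slide it gently across the board, with the jaw still clear of it, until it sits squarely against both faces of the V-shaped stop. Then pull the T-handle straight out, so that the sprung jaw comes up to the bowl and the gauge draws out, until the ratchet holds it with the broad dark band on the gauge rod about half out of the barrel's mouth: less is too loose for stirring, more could crack the bowl. Let go with the bowl clamped, and leave the other things on the table where they are.

Things in the scene. Friction and masses are not known exactly. Their poses are not given: they have to be found in the camera images.
- prep_board: Fixed beech board, 175 mm (its x, -95 to +80) by 275 mm (its y, -130 to +145), top 18 mm above the table. Origin on the table. At its -y end a V stop (cheeks 40 mm high) opens to +y; the jaw faces it from the +y end. The pull rod lies along y at x = -68, 36 mm above the table, and passes through a ratchet housing at y -126 to -76 (62 mm high, 30 mm wide).
- release (a point): Top of the ratchet's black release pad, 24 x 22 mm, 69 mm above the table. The ratchet lets the rod come out (to the board's -y) in fine clicks and holds it there; settling back to the last click costs up to 2 N of the clamping force. Pressing the pad down 4 to 8 mm frees the rod, and the sprung slide runs back open: only for starting again.
- nest (a point): Point on the board's top where the centre of the bowl's foot stands when the bowl sits against both cheeks of the V. Axes as the board's.
- bowl: Round stoneware bowl, open at the top, 91 mm in diameter at its belly (30 mm up), 64 mm high, 0.24 kg, walls 5 to 12 mm, foot 76 mm wide. Origin at the centre of its underside, z up. It stands loose on the board between the V and the jaw, not in the V.
- jaw: Jaw and gauge barrel, one piece that slides along the board's y with the rod; the origin is no point of it (see jaw_face). The barrel, 28 mm in diameter, has its mouth towards -y. The rod draws out of it against the gauge spring once the jaw meets the bowl; its broad dark band, 18 mm long, starts to show at 9 N on the bowl, is half out at 12.5 N, wholly out at 16 N.
- jaw_face (a point): Middle of the jaw's flat rubber face, 80 mm wide and 42 mm high, facing the V (-y of the board); the top of the jaw is 63 mm above the table. It first stands some 90 to 100 mm from where it would touch the seated bowl, and follows the handle until it meets the bowl.
- handle (a point): Centre of the T-handle's bar: black, round, 14 mm thick, 102 mm long, along the board's x, on the -y end of the pull rod, 36 mm above the table. Rod 12 mm wide; 48 mm free behind the bar (+y) for a finger on either side of it. Pulled to the board's -y, up to 150 mm. Felt while it moves: return spring 2 to 3 N, ratchet 0 to 2 N, plus gauge spring.
- jar: Bystander: glass jar with a lid, 81 mm wide, 145 mm high; origin under its centre.
- tea_box: Bystander: carton 72 x 135 x 78 mm; origin under its centre.
- canister: Bystander: square canister with a wooden lid, 102 mm wide, 140 mm high; origin under its centre.
- mill_a: Bystander: shaker 44 mm wide, 90 mm high; origin under its centre.
- mill_b: Bystander: shaker like the other, 44 mm wide, 90 mm high; origin under its centre.
- timer: Bystander: wind-up kitchen timer, 59 mm wide, 53 mm high; origin under its centre.
- milk_jug: Bystander: small stoneware jug, 70 x 80 mm, 83 mm high; origin under its centre.
Mind the look-alikes: they are no part of the job. Leave any purple look-alike of the bowl alone.

How it is judged (in metres and radians):
On the way:
1. the bowl sits in the V, upright, with the jaw still clear of it (horizontal distance between bowl and nest below 0.005 m and angle between bowl's own z axis and vertical below 0.06 rad and y of jaw_face in the frame of nest above 0.06 m), for 0.2 s.
At the end, for the whole second after the job is handed in: The bowl is upright, against the V (within 5 mm of the nest point), and the ratchet holds the jaw on it with the broad band partly out of the barrel, neither hidden nor wholly clear: a clamping force of 8.3 to 16.5 N. All is at rest (horizontal distance between bowl and nest below 0.005 m and angle between bowl's own z axis and vertical below 0.06 rad and contact force between jaw and bowl between 8.3 and 16.5 N and linear speed of bowl below 0.02 m/s); the robot touches nothing.
It fails at once if the bowl is tipped (angle between bowl's own z axis and vertical above 0.35 rad).
It fails at once if the bowl is shoved hard (over 30 N from the fingers) (contact force between the fingers and bowl above 30 N).
It fails at once if another thing on the table is moved by more than 30 mm (distance of any of tea_box, mill_a, mill_b, timer from where it was at the start of the episode above 0.03 m).
It also fails if it takes over 45 s, if anything falls off the work surface, if the arm or the gripper's body presses on something with over 40 N, if the wrist force passes 120 N, or if a joint passes its speed limit or range.

## Robot

A 7-joint arm with a two-finger parallel gripper is mounted at the origin on a cart in front of the work surface, level with it; the furniture and walls round the work are solid. World frame = base frame: x ahead of the robot, y to its left, z up, the work surface at z = 0. Lengths are in mm, angles in rad, forces in N, time in s.
With the tool pointing down it reaches from about 400 to 875 mm from the base axis. Payload 6.5 kg.
Tool frame: the origin (TCP) lies at the very end of the fingers, on their centre line; the grasp point (between the pads) lies 19 mm behind it; y points along the fingers, z is the direction in which the jaws open and shut, and the axes are right-handed (so a half turn about y gives the same grasp; the last joint's range is limited). The gripper opens to 88 mm and grips with 3 to 60 N. Pads are 18 mm wide; open, the fingers measure 123 mm over their backs; the gripper's body (75 mm by 187 mm) begins 45 mm behind the grasp point.
Start: joints at [-0.066, 0.536, -0.004, 1.538, 0.003, 1.067, -0.071], TCP at [649.992, 0, 238.716] pointing down, gripper open.
Joint ranges: [-2.7, 2.7], [-0.37, 2.16], [-1.27, 1.26], [0.24, 2.4], [-1.31, 4.45], [0.19, 1.91], [-2.76, 2.76]. Speed limits (rad/s): [2.39, 2.39, 3.14, 3.14, 3.14, 3.14, 3.14].

## Interface

Orientations are given as a rotation vector (axis times angle).
In Python, from cell import manip gives the robot as it stands. Calls block until the motion is done:
- manip.goto(position, orientation): joint-space move of the TCP to a pose.
- manip.line_to(position, attitude=None, feed=150, until_force=None): straight line of the TCP; attitude=None keeps the orientation; feed is the mean speed in mm/s. With until_force (N) it stops when the force on the tool has changed by that much, and returns True; else False.
- manip.movej(angles): joint-space move.
- manip.release() and manip.clamp(effort=None): open the fingers fully, or close them until they stop; effort is the grip in N (None keeps the last).
- manip.pause(seconds).
- manip.ik(position, orientation): joint angles nearest the present ones, or None.
- manip.get_state(): the state.
- manip.capture(name): name is "scene" or "side" or "wrist"; returns a dict with "pixels" (400x640x3 uint8, red, green, blue), "fx", "fy", "cx", "cy" (pixels), "R" (3x3) and "t" (3): a world point X has camera coordinates R X + t. Camera axes: x right, y down, z forward; pixel columns grow to the right and rows downward; lengths in mm; the calibration is good to about 2 mm. A picture is of the moment at which its call begins. There is no depth.
A pose or a line that the arm cannot do raises manip.Unreachable and nothing moves.
- manip.close_job(): hands the job in, once; it reports no verdict.
The state is a dict: "t": time; "joint_positions": joint angles; "qd": joint speeds; "effort": joint torques, N m; "eef_pos": TCP position; "tcp_rot": TCP orientation; "force": force on the tool from outside, world axes, zero at the start; "moment": the same for the moment, N m; "finger_gap": finger opening in mm.
Only numpy, scipy, OpenCV 4.12 (cv2) and the standard library are available. Lean on these libraries where they do the work, as an engineer would, in place of code of your own. Each camera call takes 0.05 s, during which the arm holds its last target.

## Working session

There is one attempt and no reset: what is moved stays moved. The work goes in short steps, each a Python script; the robot and the scene stay as the last script left them, time stands still between calls to the robot, and variables do not carry over. Pictures are saved under pics/ and viewed, and the job is handed in when it is done.

```bash
ls; mkdir -p pics; python3 - <<'E'
from cell import manip
import cv2
for n in ("scene","side","wrist"):
    c=manip.capture(n); cv2.imwrite(f"pics/a_{n}.png",c["pixels"][:,:,::-1])
    print(n,c["fx"],c["fy"],c["cx"],c["cy"],c["R"],c["t"])
s=manip.get_state(); print(s)
E
```

```text
pics
scene 469.34776445035783 469.34776445035783 327.11812327197293 205.62866620231011 [[-0.91982403  0.39232372  0.00241827]
 [ 0.31540283  0.74311665 -0.59016836]
 [-0.2333341  -0.54208831 -0.80727657]] [ 468.71035359 -155.06510867 1473.14251152]
side 393.5959753891741 393.5959753891741 321.0271537322248 206.00339203646453 [[-0.5126073   0.85859578  0.00685891]
 [ 0.75325192  0.45351939 -0.4763735 ]
 [-0.41212292 -0.23902605 -0.87921627]] [ 247.5281102  -394.50426646 1279.71239999]
wrist 320.6873607254868 320.6873607254868 321.4080808330422 202.66947202226984 [[ 9.99999772e-01 -5.76391272e-04 -3.53080012e-04]
 [-4.62850307e-04 -9.64587344e-01  2.63763230e-01]
 [-4.92607335e-04 -2.63763006e-01 -9.64587391e-01]] [-649.49398     -35.79542361  387.84425793]
{'t': 0.15, 'joint_positions': array([-0.06617586,  0.53698114, -0.00444599,  1.5385969 ,  0.00262742,
        1.06730097, -0.07117163]), 'qd': array([-0.00078263, -0.00354397, -0.00027045, -0.00309365, -0.00020735,
        0.00211163,  0.00113492]), 'effort': array([ 1.87267411e-03, -5.71325254e+01,  9.91865471e-01, -2.51826882e+01,
       -5.61970426e-02,  1.52406085e-02,  1.04863441e-04]), 'eef_pos': array([ 6.49549776e+02, -2.50232279e-02,  2.38066627e+02]), 'tcp_rot': array([-1.21026958,  1.21001368, -1.20861196]), 'force': array([ 0.34656902, -0.40612516,  0.41020257]), 'moment': array([-0.00053038, -0.03066075, -0.01226498]), 'finger_gap': 88.14506378111984}
```

View pics/a_scene.png

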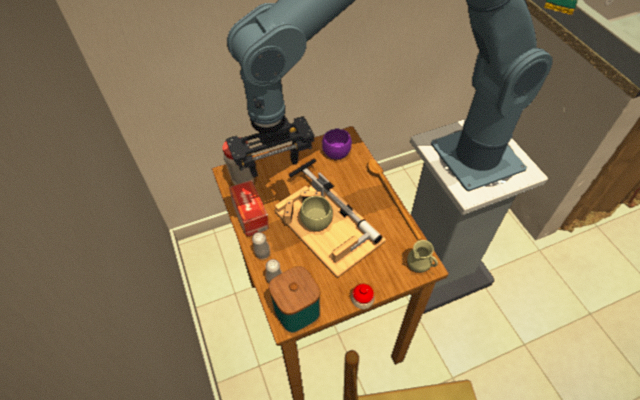

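View pics/a_side.png

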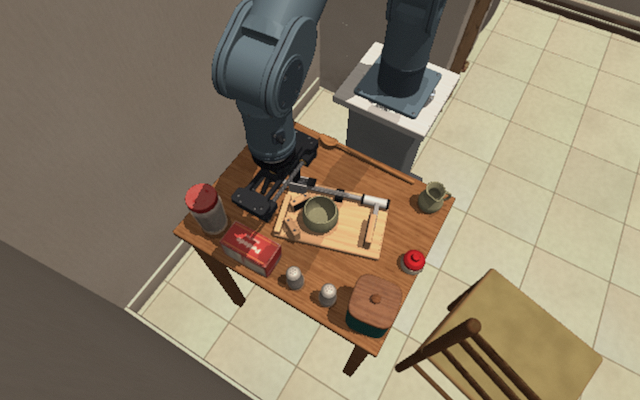

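View pics/a_wrist.png

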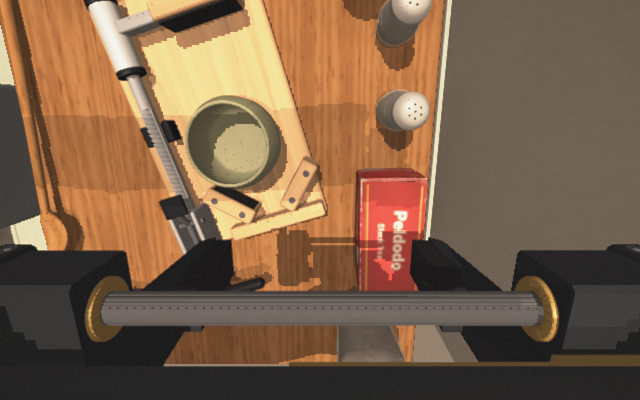

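The wrist view shows most of the board: bowl at (233,142), jaw at the top, V at (265,190), handle end at about (250,285) partly hidden by the gripper. I'll move back and up to see the board and handle whole.

```bash
cat > h.py <<'E'
import numpy as np, cv2
from cell import manip
def cap(n,f):
    c=manip.capture(n); cv2.imwrite(f"pics/{f}.png",np.ascontiguousarray(c["pixels"][:,:,::-1]))
    np.savez(f"pics/{f}.npz",**{k:np.array(v) for k,v in c.items()}); return c
def ray(c,u,v,z):
    R=np.array(c["R"]);t=np.array(c["t"]);C=-R.T@t
    d=R.T@np.array([(u-c["cx"])/c["fx"],(v-c["cy"])/c["fy"],1.])
    return C+d*(z-C[2])/d[2]
def proj(c,X):
    p=np.array(c["R"])@np.array(X,float)+np.array(c["t"])
    return np.array([c["fx"]*p[0]/p[2]+c["cx"],c["fy"]*p[1]/p[2]+c["cy"]])
E
python3 - <<'E'
from h import *
r=manip.get_state()["tcp_rot"]
manip.goto([600,-110,370],r)
c=cap("wrist","b_wrist"); c2=cap("scene","b_scene"); c3=cap("side","b_side")
print(manip.get_state()["t"],manip.get_state()["eef_pos"])
for n,c in (("scene",c2),("side",c3)):
    p=c["pixels"][100:300,180:460] if n=="scene" else c["pixels"][140:300,160:420]
    cv2.imwrite(f"pics/b_{n}z.png",cv2.resize(p[:,:,::-1],None,fx=2.8,fy=2.8,interpolation=cv2.INTER_CUBIC))
E
```

```text
1.0417 [ 599.86000969 -107.84779725  367.82965732]
```

View pics/b_wrist.png

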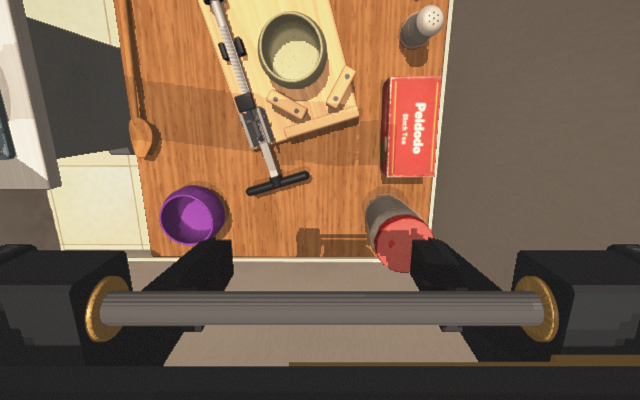

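View pics/b_sidez.png

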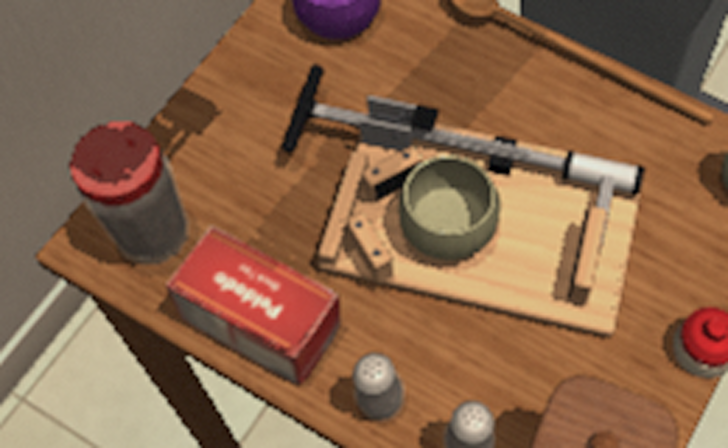

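View pics/b_scenez.png

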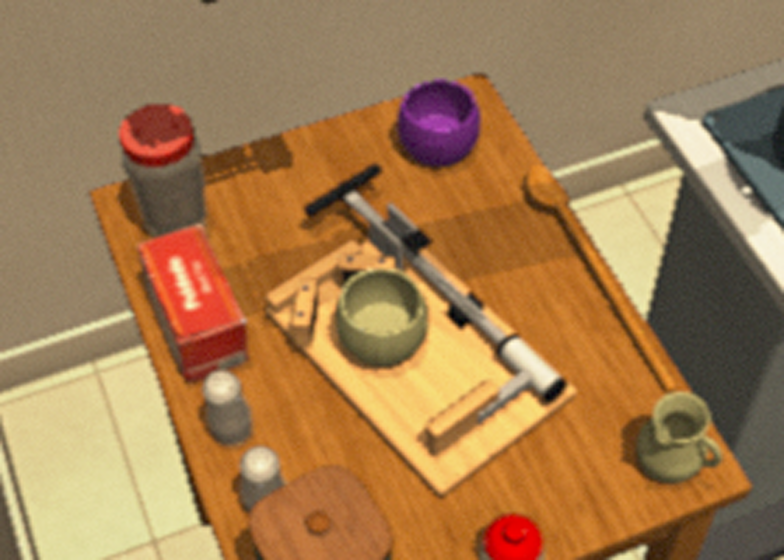

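```bash
python3 - <<'E'
import cv2
a=cv2.imread("pics/a_wrist.png");b=cv2.imread("pics/b_wrist.png")
cv2.imwrite("pics/a_z.png",cv2.resize(a[0:260,80:340],None,fx=2.3,fy=2.3,interpolation=cv2.INTER_CUBIC))
cv2.imwrite("pics/b_z.png",cv2.resize(b[0:200,190:390],None,fx=3,fy=3,interpolation=cv2.INTER_CUBIC))
E
```

```text
(no output)
```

View pics/a_z.png

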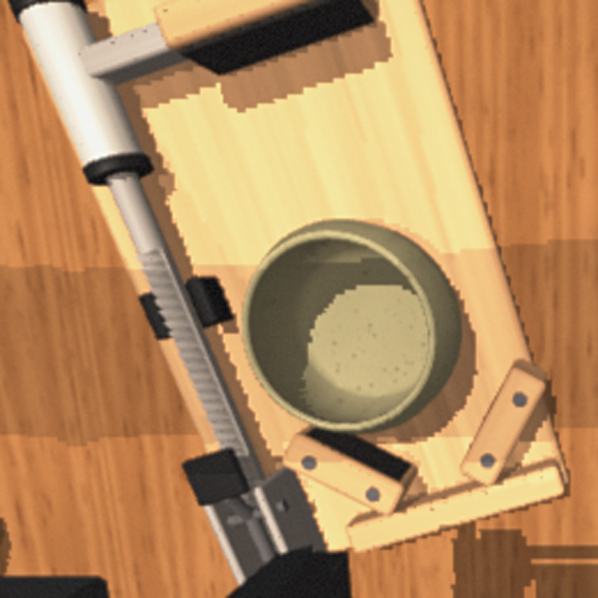

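View pics/b_z.png

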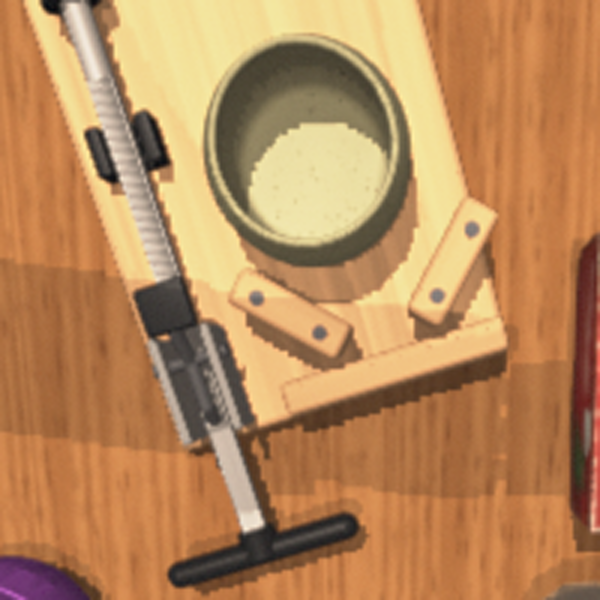

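```bash
cat > m.py <<'E'
from h import *
def ld(f): 
    d=np.load(f"pics/{f}.npz"); return {k:(d[k] if d[k].ndim else float(d[k])) for k in d.files}
cb=ld("b_wrist")
# a_wrist calibration from the first print
ca=dict(fx=320.6873607254868,fy=320.6873607254868,cx=321.4080808330422,cy=202.66947202226984,R=np.array([[ 9.99999772e-01,-5.76391272e-04,-3.53080012e-04],[-4.62850307e-04,-9.64587344e-01,2.63763230e-01],[-4.92607335e-04,-2.63763006e-01,-9.64587391e-01]]),t=np.array([-649.49398,-35.79542361,387.84425793]))
A=lambda x,y:(80+x/2.3,y/2.3)
B=lambda x,y:(190+x/3,y/3)
def tri(pa,pb,c1=ca,c2=cb):
    P=lambda c:np.array([[c["fx"],0,c["cx"]],[0,c["fy"],c["cy"]],[0,0,1]])@np.c_[c["R"],c["t"]]
    X=cv2.triangulatePoints(P(c1),P(c2),np.array(pa,float).reshape(2,1),np.array(pb,float).reshape(2,1))[:,0]
    return X[:3]/X[3]
E
python3 - <<'E'
from m import *
np.set_printoptions(precision=1,suppress=True)
print("camC",-cb["R"].T@cb["t"],-ca["R"].T@ca["t"])
for n,a,b in (("s1",(309,462),(256,297)),("s2",(373,494),(320,332)),("s3",(520,400),(471,230)),("s4",(487,461),(437,295))):
    print(n,tri(A(*a),B(*b)), ray(ca,*A(*a),58),ray(cb,*B(*b),58))
print("edge a",[ray(ca,*A(*p),18) for p in ((418,0),(525,360))])
print("edge b",[ray(cb,*B(*p),18) for p in ((415,0),(465,190))])
h1,h2=[ray(cb,*B(*p),36) for p in ((172,577),(355,522))]
print("handle",h1,h2,(h1+h2)/2,np.linalg.norm(h2-h1),np.degrees(np.arctan2(*(h2-h1)[1::-1])))
print("rod b",[ray(cb,*B(*p),36) for p in ((90,35),(160,260),(256,540))])
print("rod a",[ray(ca,*A(*p),36) for p in ((122,180),(235,450))])
E
```

```text
camC [600.2 -41.1 514.1] [649.7  67.4 383.3]
s1 [536.9 -19.7  57.5] [537.1 -19.5  58. ] [536.9 -19.7  58. ]
s2 [565.5 -34.8  58.4] [565.3 -34.9  58. ] [565.6 -34.8  58. ]
s3 [633.6   8.9  56.7] [633.8   9.   58. ] [633.4   8.7  58. ]
s4 [618.6 -18.8  59.4] [618.4 -19.1  58. ] [618.7 -18.7  58. ]
edge a [array([589.5, 179.1,  18. ]), array([634.6,  21.9,  18. ])]
edge b [array([608.6, 111.3,  18. ]), array([633.1,  31. ,  18. ])]
handle [ 486.  -154.9   36. ] [ 579.7 -126.4   36. ] [ 532.9 -140.6   36. ] 97.99185915636956 16.936393447171916
rod b [array([464.3,  92. ,  36. ]), array([489.5,  -2.1,  36. ]), array([ 529.6, -135.6,   36. ])]
rod a [array([458.3, 103.5,  36. ]), array([494.1, -19.4,  36. ])]
```

```bash
python3 - <<'E'
from m import *
np.set_printoptions(precision=1,suppress=True)
cs,cd=ld("b_scene"),ld("b_side")
print("room corner",tri((172,232),(130,308),cs,cd))
# cheek inner faces top edges
print("cheek1 inner b",[ray(cb,*B(*p),58) for p in ((250,270),(352,328))],"a",[ray(ca,*A(*p),58) for p in ((305,433),(405,487))])
print("cheek2 inner b",[ray(cb,*B(*p),58) for p in ((465,200),(410,310))],"a",[ray(ca,*A(*p),58) for p in ((520,362),(462,465))])
# table -y edge & jar lid
print("edge",[ray(cb,*p,0) for p in ((160,257),(360,258))], "jar", tri((157+0,0),(0,0)) if 0 else ray(cb,405,243,145))
print("box edge",[ray(cb,*p,78) for p in ((388,78),(385,175))])
# bowl mask
for n,c,im in (("a",ca,cv2.imread("pics/a_wrist.png")),("b",cb,cv2.imread("pics/b_wrist.png"))):
    hsv=cv2.cvtColor(im,cv2.COLOR_BGR2HSV)
    m=cv2.inRange(hsv,(22,40,30),(45,150,235)); 
    m=cv2.morphologyEx(m,cv2.MORPH_OPEN,np.ones((3,3)))
    cn=max(cv2.findContours(m,0,1)[0],key=cv2.contourArea)
    e=cv2.fitEllipse(cv2.convexHull(cn)); print(n,e,cv2.contourArea(cn))
    cv2.ellipse(im,e,(0,0,255),1); cv2.imwrite(f"pics/e_{n}.png",im[0:250,80:400])
    for z in (48,): print(ray(c,*e[0],z))
E
```

```text
room corner [1003.4 -563.6 -629.5]
cheek1 inner b [array([534.7,  -8.1,  58. ]), array([580.2, -33.1,  58. ])] a [array([536.5,  -6. ,  58. ]), array([580.3, -31.5,  58. ])]
cheek2 inner b [array([630.5,  21.1,  58. ]), array([606.5, -25.2,  58. ])] a [array([634.,  26.,  58.]), array([606.9, -21. ,  58. ])]
edge [array([ 318.2, -279.5,    0. ]), array([ 666.8, -280.8,    0. ])] jar [ 702.9 -192.9  145. ]
box edge [array([684.2,   5. ,  78. ]), array([ 687. , -120.1,   78. ])]
a ((31.042646408081055, 232.65467834472656), (29.528554916381836, 37.39219665527344), 148.6271209716797) 620.0
[326.3 -58.7  48. ]
b ((93.62071228027344, 210.53680419921875), (82.6978988647461, 101.5982666015625), 148.98159790039062) 3795.0
[ 253.7 -180.8   48. ]
```

```bash
python3 -c "
import cv2,numpy as np
cv2.imwrite('pics/e.png',np.hstack([cv2.imread('pics/e_a.png'),cv2.imread('pics/e_b.png')]))"
```

```text
(no output)
```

View pics/e.png

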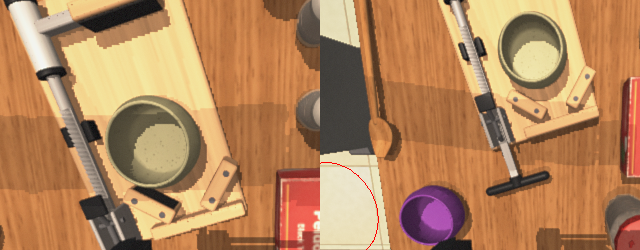

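```bash
cat >> m.py <<'E'
def bowl(im,c,roi,f):
    x0,y0,x1,y1=roi
    hsv=cv2.cvtColor(im,cv2.COLOR_BGR2HSV)[y0:y1,x0:x1]
    m=cv2.inRange(hsv,(24,30,20),(45,160,255))
    m=cv2.morphologyEx(m,cv2.MORPH_OPEN,np.ones((5,5)))
    cn=max(cv2.findContours(m,0,1)[0],key=cv2.contourArea)
    e=cv2.fitEllipse(cv2.convexHull(cn)); e=((e[0][0]+x0,e[0][1]+y0),e[1],e[2])
    o=im.copy(); cv2.ellipse(o,e,(0,0,255),1); cv2.imwrite(f,cv2.resize(o[y0:y1,x0:x1],None,fx=2,fy=2))
    return e
E
python3 - <<'E'
from m import *
np.set_printoptions(precision=1,suppress=True)
for n,c,roi in (("a",ca,(170,80,300,210)),("b",cb,(240,0,345,100))):
    im=cv2.imread(f"pics/{n}_wrist.png")
    e=bowl(im,c,roi,f"pics/f_{n}.png"); print(e,[ray(c,*e[0],z) for z in (44,48,52)])
    e_=cv2.cvtColor(im,cv2.COLOR_BGR2HSV); print([e_[int(v),int(u)] for u,v in ((e[0][0],e[0][1]),(e[0][0],e[0][1]+52))])
a,b=cv2.imread("pics/f_a.png"),cv2.imread("pics/f_b.png")
b=cv2.copyMakeBorder(b,0,a.shape[0]-b.shape[0],0,0,0);cv2.imwrite("pics/f.png",np.hstack([a,b]))
E
```

```text
((279.38866424560547, 94.9491024017334), (12.042503356933594, 34.26152420043945), 169.07664489746094) [array([607.3,  86.8,  44. ]), array([607.8,  86.6,  48. ]), array([608.3,  86.4,  52. ])]
[array([ 24,  93, 244], dtype=uint8), array([21, 80, 83], dtype=uint8)]
((295.2502326965332, 59.882415771484375), (37.42683410644531, 43.96975326538086), 66.47893524169922) [array([563.8,  31.5,  44. ]), array([564.2,  30.9,  48. ]), array([564.5,  30.3,  52. ])]
[array([ 24,  84, 227], dtype=uint8), array([  8,  19, 107], dtype=uint8)]
```

View pics/f.png

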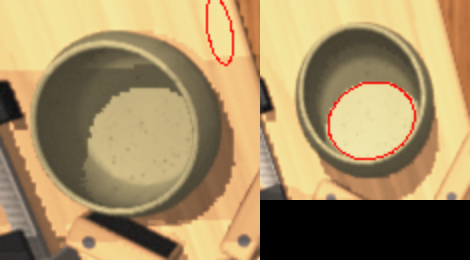

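```bash
python3 - <<'E'
from m import *
np.set_printoptions(precision=1,suppress=True)
print(ray(ca,232.8,141,48),ray(ca,227.5,144,82),ray(cb,291,46.5,82),ray(cb,240+106.5/2,50,48))
print("tri rim",tri((227.5,144),(291,46.5)))
th=np.radians(16.5);ex=np.array([np.cos(th),np.sin(th)]);ey=np.array([-np.sin(th),np.cos(th)])
# V: face lines (p,d)
p1=np.array([(534.7+580.2+536.5+580.3)/4,(-8.1-33.1-6-31.5)/4]);p2=np.array([(630.5+606.5+634+606.9)/4,(21.1-25.2+26-21)/4])
n1=(ex+ey)/2**.5; n2=(ey-ex)/2**.5
nest=np.linalg.solve(np.array([n1,n2]),[n1@p1+45.5,n2@p2+45.5]); print("nest",nest)
h=np.array([532.9,-140.6]); print("handle-nest board",(h-nest)@ex,(h-nest)@ey)
# jaw bottom? jaw top edge -y side, z=63 in a
j=[ray(ca,*A(*p),63)[:2] for p in ((212,65),(365,0))]
print([((q-nest)@ex,(q-nest)@ey) for q in j])
e=np.array([612,100.]); print("edge x - nest x",[(np.array(q)-nest)@ex for q in ((634.6,21.9),(608.6,111.3),(589.5,179.1))])
for b in (ray(ca,227.5,144,82),ray(cb,291,46.5,82)): print("bowl in board", (b[:2]-nest)@ex,(b[:2]-nest)@ey)
E
```

```text
[558.3  41.6  48. ] [562.4  41.5  82. ] [561.9  40.9  82. ] [561.7  43.1  48. ]
tri rim [561.7  41.3  79.7]
nest [578.8  20.7]
handle-nest board -89.87296531509581 -141.65056363399896
[(np.float64(-26.473289467506035), np.float64(135.23571926446758)), (np.float64(38.90431489102987), np.float64(139.31659867345934))]
edge x - nest x [np.float64(53.79149523538689), np.float64(54.25315394534456), np.float64(55.195937380287994)]
bowl in board -9.856892073452086 24.542217153340317
bowl in board -10.567547392365542 24.147404167060767
```

Room walls are well clear (corner about (1003,-564)). By triangulation, board yaw is ≈16.5°. The nest is ≈(579,21), and the bowl, at ≈(562,41), sits about (-10,+24) from it in board axes. The handle is ≈(533,-141) and the jaw clearance ≈92 mm. Next I'll push the bowl at belly height with closed fingers, stopping on force.

```bash
cat >> m.py <<'E'
from scipy.spatial.transform import Rotation as Ro
th=np.radians(16.5);ex=np.array([np.cos(th),np.sin(th)]);ey=np.array([-np.sin(th),np.cos(th)])
R0=Ro.from_rotvec([-2*np.pi/3/3**.5,2*np.pi/3/3**.5,-2*np.pi/3/3**.5])
RB=(Ro.from_euler("z",th)*R0).as_rotvec()
nest=np.array([578.8,20.7]); hand=np.array([532.9,-140.6])
def st():
    s=manip.get_state(); print("t%.2f"%s["t"],"pos",np.round(s["eef_pos"],1),"F",np.round(s["force"],1),"gap %.1f"%s["finger_gap"]); return s
def bxy(x,y,z,o=None):
    q=(nest if o is None else o)+x*ex+y*ey; return [q[0],q[1],z]
E
python3 - <<'E'
from m import *
print(R0.as_matrix().round(2))
manip.clamp(10)
b=np.array([-10.2,24.3]); d=-b/np.linalg.norm(b)
s=b-75*d
manip.goto(bxy(*s,130),RB); st()
manip.line_to(bxy(*s,38),feed=100); st()
e=-d*54.5+d*15
r=manip.line_to(bxy(*e,38),feed=35,until_force=4); print(r)
q=st(); p=q["eef_pos"][:2]-nest; print("board xy",p@ex,p@ey,"expected contact",-d*54.5)
cap("scene","g_scene"); cap("side","g_side")
E
```

```text
[[ 0.  0.  1.]
 [-1.  0.  0.]
 [-0. -1.  0.]]
t3.59 pos [516.1  98.3 130.9] F [ 0.5 -0.6  0.8] gap 0.2
t4.66 pos [515.1  99.3  38.5] F [-0.1  0.1  0.4] gap 0.6
True
t5.66 pos [535.6  74.8  37.9] F [ 0.3 -0.1 -0.6] gap 0.3
board xy -26.045183587474863 64.14185878031432 expected contact [-21.09362249  50.25245358]
```

```bash
python3 - <<'E'
from m import *
p=cv2.imread("pics/g_side.png")[140:300,220:420]
cv2.imwrite("pics/g_sz.png",cv2.resize(p,None,fx=3.5,fy=3.5,interpolation=cv2.INTER_CUBIC))
E
```

```text
(no output)
```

View pics/g_sz.png

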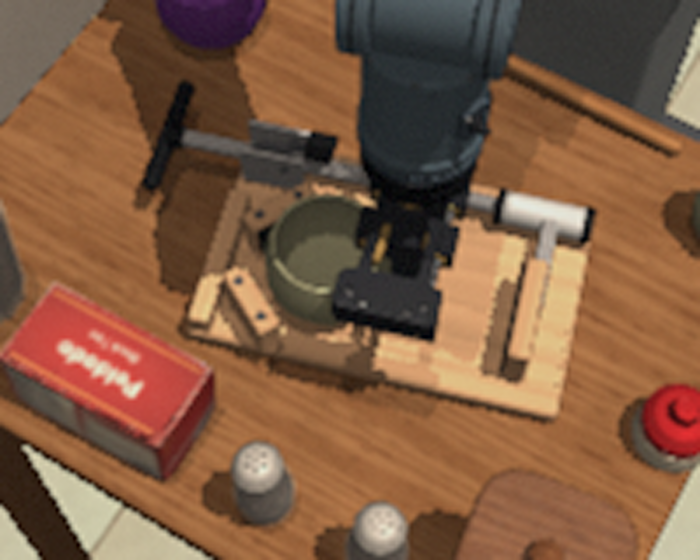

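The picture shows the bowl (centre ~(325,255)) nearly at the V, touching neither cheek surely. I'll keep pushing the same way.

```bash
python3 - <<'E'
from m import *
b=np.array([-10.2,24.3]); d=-b/np.linalg.norm(b)
for i in range(3):
    q=st(); p=q["eef_pos"][:2]-nest; p=np.array([p@ex,p@ey]); 
    e=-d*54.5+d*12
    if p[1]<e[1]+1: break
    r=manip.line_to(bxy(*e,38),feed=25,until_force=6); 
    q=st(); p2=q["eef_pos"][:2]-nest; p2=np.array([p2@ex,p2@ey]); print(r,p2)
    if np.linalg.norm(p2-p)<1.5: break
cap("side","h_side")
p=cv2.imread("pics/h_side.png")[140:300,220:420]
cv2.imwrite("pics/h_sz.png",cv2.resize(p,None,fx=3.5,fy=3.5,interpolation=cv2.INTER_CUBIC))
E
```

```text
t5.76 pos [534.4  74.5  37.5] F [-0.3 -0.6 -0.1] gap 0.5
t6.17 pos [536.3  74.1  37.3] F [-0.7 -0.9  0.4] gap 0.4
True [-25.60482111  63.29345055]
t6.17 pos [536.3  74.1  37.3] F [-0.7 -0.9  0.4] gap 0.4
t6.53 pos [536.9  73.7  36.8] F [ 0.2 -0.2 -0.1] gap 0.8
True [-25.1540581   62.72649444]
```

View pics/h_sz.png

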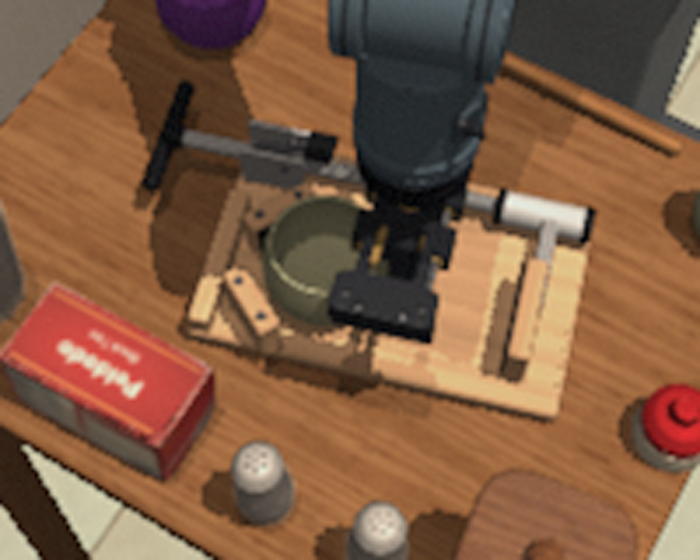

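```bash
python3 - <<'E'
from m import *
q=manip.get_state()["eef_pos"]; u=ey
manip.line_to([q[0]+15*u[0],q[1]+15*u[1],38],feed=60)
manip.line_to([q[0]+15*u[0],q[1]+15*u[1],140],feed=200)
manip.goto([580,-60,300],R0.as_rotvec()); st()
cap("wrist","i_wrist")
p=cv2.imread("pics/i_wrist.png")[0:220,180:400]
cv2.imwrite("pics/i_z.png",cv2.resize(p,None,fx=2.7,fy=2.7,interpolation=cv2.INTER_CUBIC))
E
```

```text
t8.53 pos [579.  -58.4 297.9] F [-0.6 -0.4 -1.1] gap 0.6
```

View pics/i_z.png

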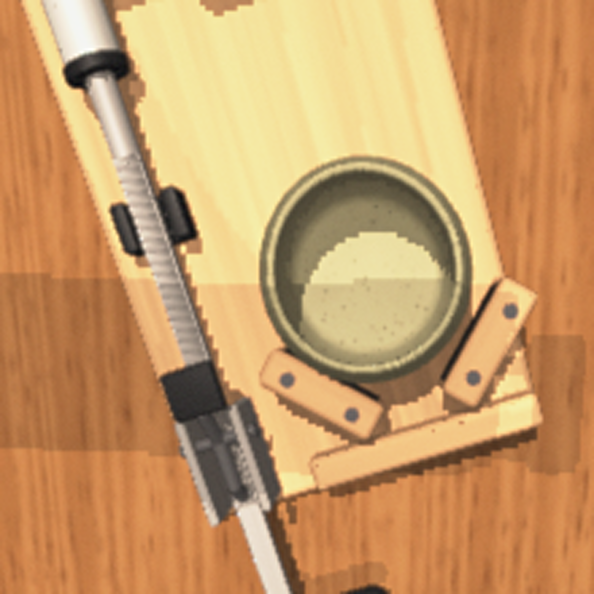

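```bash
python3 - <<'E'
from m import *
np.set_printoptions(precision=1,suppress=True)
c=ld("i_wrist");I=lambda x,y:(180+x/2.7,y/2.7)
im=cv2.imread("pics/i_wrist.png")
f1=[ray(c,*I(*p),58)[:2] for p in ((278,350),(383,402))];f2=[ray(c,*I(*p),58)[:2] for p in ((503,281),(449,382))]
for f in (f1,f2): d=f[1]-f[0]; print(f,np.degrees(np.arctan2(d[1],d[0])))
b=ray(c,*I(367,269),82)[:2]; print("bowl",b,(b-nest)@ex,(b-nest)@ey)
b48=ray(c,*I(366,269),48)[:2]
for f in (f1,f2):
    d=(f[1]-f[0])/np.linalg.norm(f[1]-f[0]); n=np.array([-d[1],d[0]]); print("dist",n@(b-f[0]))
for s,s_ in (((287,380),(352,414)),((510,310),(474,377))):
    print([ray(c,*I(*p),58)[:2] for p in (s,s_)])
E
```

```text
[array([533.4,  -7.3]), array([579.1, -29.7])] -26.03554411798406
[array([630.1,  21.5]), array([608. , -20.9])] -117.4772272187566
bowl [572.7  25.2] -4.616230746778113 6.034105482344807
dist 46.43168141430047
dist -52.65147774450813
[array([537. , -20.2]), array([565.4, -34.9])]
[array([633.5,   9.6]), array([618.9, -18.7])]
```

The wrist view shows the bowl touching the left cheek (46 mm from its face) but about 7 mm short of the right cheek. I'll push along the left cheek, with the tool turned 45°.

```bash
python3 - <<'E'
from m import *
a=np.radians(40); d=np.array([np.sin(a),-np.cos(a)])
rv=(Ro.from_euler("z",th+a)*R0).as_rotvec()
b=np.array([-4.6,6.0]); s=b-72*d
def loc():
    p=st()["eef_pos"][:2]-nest; return np.array([p@ex,p@ey])
manip.goto(bxy(*s,130),rv)
manip.line_to(bxy(*s,38),feed=120)
e=-60.3*d+8*d
for i in range(6):
    p=loc()
    r=manip.line_to(bxy(*e,38),feed=25,until_force=8); p2=loc()
    print(r,p2.round(1),"along",(p2@d).round(1),"bowl est",(p2+60.3*d).round(1))
    if not r or (np.linalg.norm(p2-p)<1.2): break
q=manip.get_state()["eef_pos"]; u=-d[0]*ex-d[1]*ey
manip.line_to([q[0]+15*u[0],q[1]+15*u[1],38],feed=60)
manip.line_to([q[0]+15*u[0],q[1]+15*u[1],140],feed=200)
manip.goto([580,-60,300],R0.as_rotvec()); st()
cap("wrist","j_wrist")
p=cv2.imread("pics/j_wrist.png")[0:220,180:400]
cv2.imwrite("pics/j_z.png",cv2.resize(p,None,fx=2.7,fy=2.7,interpolation=cv2.INTER_CUBIC))
E
```

```text
t10.38 pos [513.3  64.9  38.6] F [-1.  -0.1  0. ] gap 0.4
t11.29 pos [531.7  53.   37.7] F [-1.1  0.3 -0.8] gap 0.4
True [-35.9  44.3] along -57.1 bowl est [ 2.8 -1.8]
t11.29 pos [531.7  53.   37.7] F [-1.1  0.3 -0.8] gap 0.4
t11.50 pos [531.6  52.9  37.2] F [ 0.4 -0.1  0. ] gap 0.6
True [-36.2  44.3] along -57.1 bowl est [ 2.6 -1.9]
t13.40 pos [578.9 -58.9 297.8] F [ 0.5 -0.5 -0.9] gap 0.5
```

View pics/j_z.png

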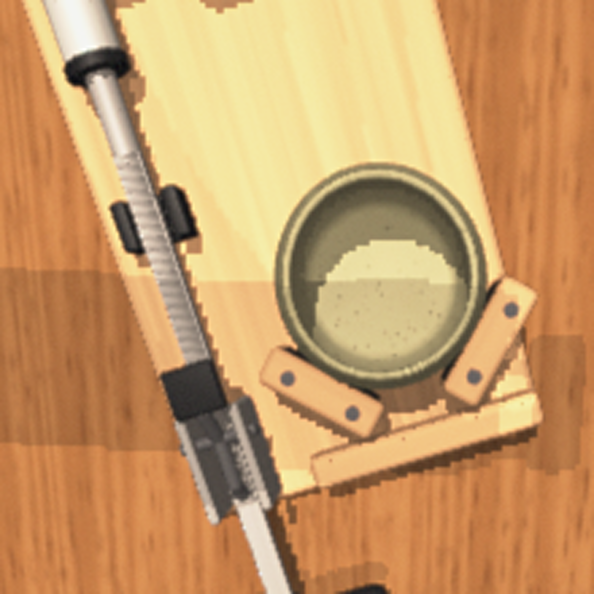

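```bash
python3 - <<'E'
from m import *
np.set_printoptions(precision=1,suppress=True)
c=ld("j_wrist");I=lambda x,y:(180+x/2.7,y/2.7)
b=ray(c,*I(381,275),82)[:2]; print("bowl",b,(b-nest)@ex,(b-nest)@ey)
for f in ([[533.4,-7.3],[579.1,-29.7]],[[608,-20.9],[630.1,21.5]]):
    f=np.array(f);d=(f[1]-f[0])/np.linalg.norm(f[1]-f[0]); n=np.array([-d[1],d[0]]); print("dist",n@(b-f[0]))
h=[ray(c,*p,36) for p in ()]
# rod axis from this view
for p in ((155,215),(262,540)): q=ray(c,*I(*p),36)[:2]; print("rod",q,(q-nest)@ex,(q-nest)@ey)
print("rod b",[((q-nest)@ex) for q in [ray(cb,*B(*p),36)[:2] for p in ((90,35),(160,260),(256,540))]])
rv=RB
for y in (-124,-230,-280):
    p=bxy(-88.5,y,24); print(p,manip.ik(p,rv))
E
```

```text
bowl [578.   22.3] -0.32676157628684427 1.7678574060653778
dist 46.20377232697733
dist 46.58524853589505
rod [478.   49.1] -88.60681832074721 55.876623758664365
rod [520.2 -99.2] -90.21433610545432 -98.2927809793492
rod b [np.float64(-89.52525370659804), np.float64(-92.15478124362299), np.float64(-91.57428347366553)]
[np.float64(529.1623562074514), np.float64(-123.32900512995309), 24] [ 0.2  0.7 -0.   1.9  0.   0.5  0.4]
[np.float64(559.2679827460671), np.float64(-224.96389702598154), 24] [ 0.3  0.8 -0.   1.8  0.   0.6  0.6]
[np.float64(573.4687499812633), np.float64(-272.90488376939123), 24] [ 0.4  0.8  0.   1.7 -0.   0.7  0.7]
```

The bowl is now seated, with both faces ≈46 mm from its centre (picture: bowl at (381,275), touching both cheeks). Now to straddle the rod behind the T-bar and close the fingers on it lightly.

```bash
python3 - <<'E'
from m import *
manip.release()
manip.goto(bxy(-90.3,-113,130),RB); st()
print(manip.line_to(bxy(-90.3,-113,24),feed=100,until_force=10)); st()
manip.clamp(4); st()
cap("side","k_side"); cap("wrist","k_wrist")
a=cv2.resize(cv2.imread("pics/k_side.png")[140:290,200:400],None,fx=2,fy=2,interpolation=cv2.INTER_CUBIC)
b=cv2.resize(cv2.imread("pics/k_wrist.png"),(480,300)); cv2.imwrite("pics/k.png",np.vstack([cv2.copyMakeBorder(a,0,0,0,80,0),b]))
E
```

```text
t15.55 pos [ 526.  -112.9  131.1] F [ 0.3  0.7 -0.1] gap 88.0
False
t16.76 pos [ 524.8 -113.4   24.5] F [-0.4  0.3  1.3] gap 88.2
t17.90 pos [ 523.5 -113.5   23.9] F [-3.6 -0.9  2.7] gap 11.9
```

View pics/k.png

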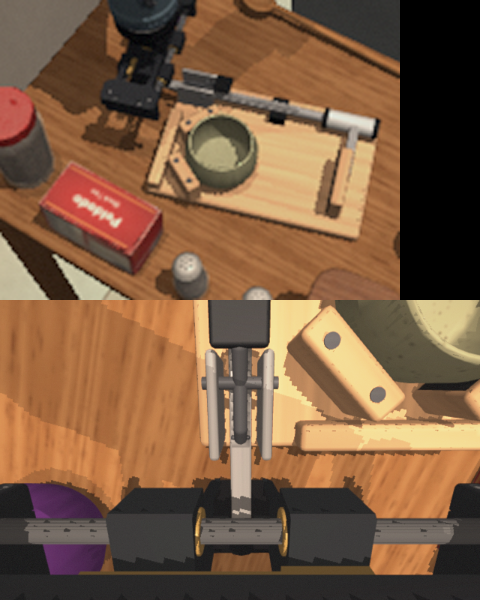

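Fingers are on the rod (gap 11.9 mm), with the bar just behind them. Now pulling, with force readings.

```bash
cat >> m.py <<'E'
def pf(n=4,dt=0.04):
    F=[];
    for i in range(n): manip.pause(dt); F.append(manip.get_state()["force"])
    s=manip.get_state();F=np.mean(F,0); p=s["eef_pos"][:2]-nest
    print("t%.2f x%.1f y%.2f Fy %.1f Fx %.1f Fz %.1f"%(s["t"],p@ex,p@ey,F[:2]@ey,F[:2]@ex,F[2])); return p@ey,F[:2]@ey
E
python3 - <<'E'
from m import *
y,f=pf()
print(manip.line_to(bxy(-91.3,-150,24),feed=60,until_force=14)); pf()
print(manip.line_to(bxy(-91.3,-185,24),feed=60,until_force=14)); pf()
cap("wrist","l_wrist");cap("side","l_side")
a=cv2.resize(cv2.imread("pics/l_side.png")[140:290,200:400],None,fx=2,fy=2,interpolation=cv2.INTER_CUBIC)
b=cv2.resize(cv2.imread("pics/l_wrist.png"),(480,300)); cv2.imwrite("pics/l.png",np.vstack([cv2.copyMakeBorder(a,0,0,0,80,0),b]))
E
```

```text
t18.17 x-91.1 y-112.96 Fy -0.1 Fx -4.4 Fz 3.2
False
t19.10 x-91.0 y-149.44 Fy 2.1 Fx 0.2 Fz -5.2
False
t20.00 x-90.8 y-184.94 Fy 2.1 Fx 1.7 Fz -0.7
```

View pics/l.png

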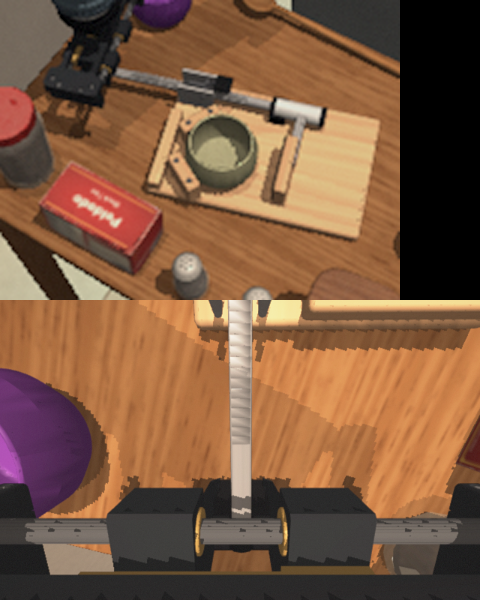

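```bash
python3 - <<'E'
from m import *
y=-185
while y>-222:
    y-=6
    r=manip.line_to(bxy(-91,y,24),feed=40,until_force=14); p,f=pf(2)
    if r or f>8: print(r); break
cap("scene","m_scene");cap("side","m_side")
a=cv2.resize(cv2.imread("pics/m_side.png")[150:240,240:390],None,fx=4,fy=4,interpolation=cv2.INTER_CUBIC)
cv2.imwrite("pics/m.png",a)
E
```

```text
t20.48 x-90.8 y-191.13 Fy 2.8 Fx 2.9 Fz 1.2
t20.87 x-90.7 y-197.07 Fy 2.3 Fx 2.4 Fz -0.3
t21.25 x-90.7 y-202.93 Fy 2.8 Fx 4.1 Fz -1.7
t21.63 x-90.7 y-208.92 Fy 2.5 Fx 4.6 Fz -1.6
t22.02 x-90.6 y-214.04 Fy 3.9 Fx 4.1 Fz 0.3
t22.40 x-90.7 y-219.93 Fy 4.7 Fx 4.4 Fz -0.3
t22.78 x-90.6 y-225.13 Fy 5.9 Fx 3.9 Fz -0.1
```

View pics/m.png

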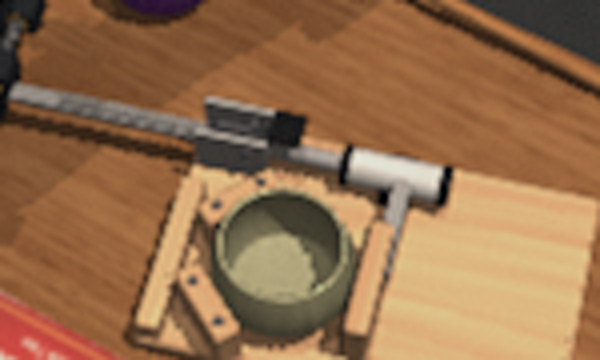

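```bash
python3 - <<'E'
from m import *
y=-226
while y>-240:
    y-=4
    r=manip.line_to(bxy(-91,y,24),feed=40,until_force=16); p,f=pf(3)
    if r or f>14: print(r); break
cap("scene","n_scene");cap("side","n_side")
a=cv2.resize(cv2.imread("pics/n_side.png")[150:240,240:390],None,fx=4,fy=4,interpolation=cv2.INTER_CUBIC)
b=cv2.resize(cv2.imread("pics/n_scene.png")[150:250,270:420],None,fx=4,fy=4,interpolation=cv2.INTER_CUBIC)
cv2.imwrite("pics/n.png",np.vstack([a[100:300],b]))
E
```

```text
t23.26 x-90.6 y-227.73 Fy 6.7 Fx 4.4 Fz 0.4
t23.63 x-90.6 y-231.03 Fy 8.0 Fx 4.0 Fz 2.2
t24.01 x-90.5 y-234.46 Fy 9.8 Fx 3.6 Fz 2.6
t24.38 x-90.5 y-237.93 Fy 10.2 Fx 3.7 Fz 3.7
```

View pics/n.png

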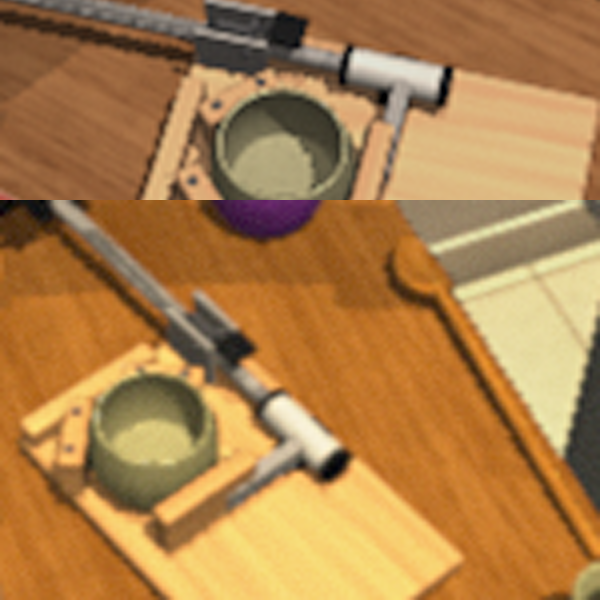

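```bash
python3 - <<'E'
from m import *
y=-242
while y>-262:
    y-=3
    r=manip.line_to(bxy(-91,y,24),feed=30,until_force=16); p,f=pf(3)
    if r or f>14.8 or p<-252.5: print(r); break
cap("scene","o_scene");cap("side","o_side")
a=cv2.resize(cv2.imread("pics/o_side.png")[150:240,240:390],None,fx=4,fy=4,interpolation=cv2.INTER_CUBIC)
b=cv2.resize(cv2.imread("pics/o_scene.png")[150:250,270:420],None,fx=4,fy=4,interpolation=cv2.INTER_CUBIC)
cv2.imwrite("pics/o.png",np.vstack([a[100:300],b]))
E
```

```text
t24.86 x-90.5 y-240.35 Fy 12.0 Fx 3.4 Fz 4.4
t25.23 x-90.4 y-243.03 Fy 12.7 Fx 3.4 Fz 4.6
t25.61 x-90.4 y-245.44 Fy 14.4 Fx 2.8 Fz 6.7
t25.98 x-90.4 y-248.13 Fy 14.3 Fx 2.5 Fz 6.6
t26.36 x-90.4 y-250.51 Fy 16.3 Fx 2.6 Fz 8.0
False
```

View pics/o.png

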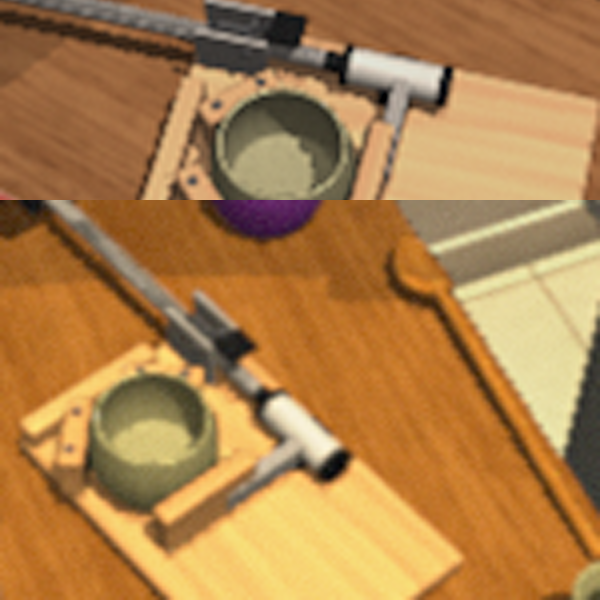

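The dark band now shows at the barrel's mouth (side crop ~(330,60)), and the estimated clamping force is ~13.5 N. I'll ease off onto the ratchet, let go and look closely.

```bash
python3 - <<'E'
from m import *
manip.line_to(bxy(-90.6,-246,24),feed=40); pf(2)
manip.line_to(bxy(-90.6,-243,24),feed=40); pf(2)
manip.release(); pf(1)
manip.line_to(bxy(-90.6,-241,150),feed=150); st()
manip.goto(bxy(-70,-60,260),R0.as_rotvec()); manip.pause(.2); st()
cap("wrist","p_wrist")
p=cv2.imread("pics/p_wrist.png"); cv2.imwrite("pics/p_z.png",cv2.resize(p[0:240,180:440],None,fx=2.4,fy=2.4,interpolation=cv2.INTER_CUBIC))
E
```

```text
t26.97 x-90.4 y-247.07 Fy -1.6 Fx 5.0 Fz -2.3
t27.30 x-90.4 y-245.15 Fy -4.2 Fx 4.2 Fz -1.7
t28.52 x-90.6 y-242.97 Fy -0.7 Fx -0.1 Fz 0.2
t29.52 pos [ 559.7 -235.9  149.1] F [-0.3  0.4  1. ] gap 88.2
t30.57 pos [528.5 -58.2 259. ] F [ 0.2 -0.7  0.5] gap 88.1
```

View pics/p_z.png

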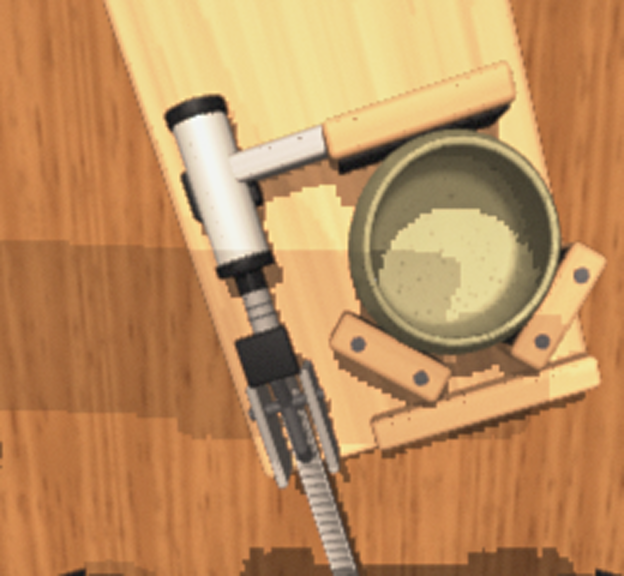

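```bash
python3 - <<'E'
from m import *
p=cv2.imread("pics/p_wrist.png"); cv2.imwrite("pics/p_zz.png",cv2.resize(p[90:170,250:330],None,fx=7,fy=7,interpolation=cv2.INTER_NEAREST))
E
```

```text
(no output)
```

View pics/p_zz.png

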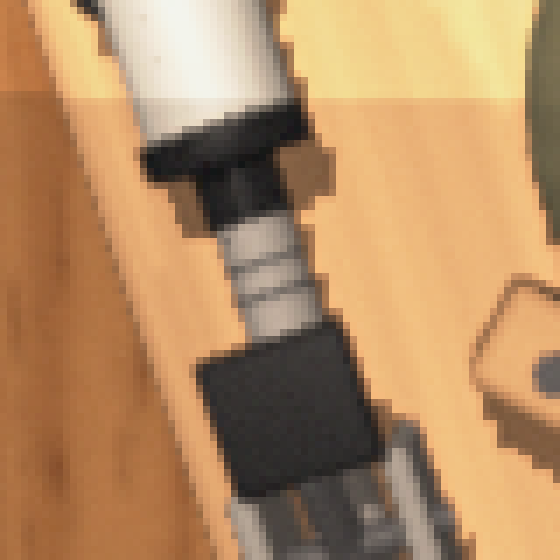

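```bash
python3 - <<'E'
from m import *
np.set_printoptions(precision=1,suppress=True)
c=ld("p_wrist"); Z=lambda x,y:(250+x/7-.5+.5,90+y/7)
C=-c["R"].T@c["t"]; print("cam",(C[:2]-nest)@ex,(C[:2]-nest)@ey,C[2])
f=lambda p,z:(lambda q:((q-nest)@ex,(q-nest)@ey))(ray(c,*Z(*p),z)[:2])
for p,z in (((228,170),50),((225,145),50),((252,222),42),((250,224),40)): print(p,z,np.round(f(p,z),1))
I=lambda x,y:(180+x/2.4,y/2.4)
b=ray(c,*I(455,242),82)[:2]; print("bowl",(b-nest)@ex,(b-nest)@ey)
E
```

```text
cam -51.15075235896496 3.217944279308861 404.39235024108393
(228, 170) 50 [-90.8  15.7]
(225, 145) 50 [-90.   19.3]
(252, 222) 42 [-90.5   7.5]
(250, 224) 40 [-91.2   7.3]
bowl -3.30408345020349 2.4845105631338185
```

```bash
python3 - <<'E'
from m import *
c=ld("p_wrist");I=lambda x,y:(180+x/2.4,y/2.4)
p=cv2.imread("pics/p_wrist.png"); cv2.imwrite("pics/p_b.png",cv2.resize(p[45:160,315:440],None,fx=5,fy=5,interpolation=cv2.INTER_NEAREST))
for s in ((358,344),(421,378),(582,275),(542,341)): print(ray(c,*I(*s),58)[:2].round(1))
st()
E
```

```text
[536.9 -20. ]
[565.2 -35.1]
[634.    9.3]
[618.5 -18.9]
t30.62 pos [528.5 -57.9 259.2] F [ 0.1 -0.1 -0.1] gap 88.1
```

View pics/p_b.png

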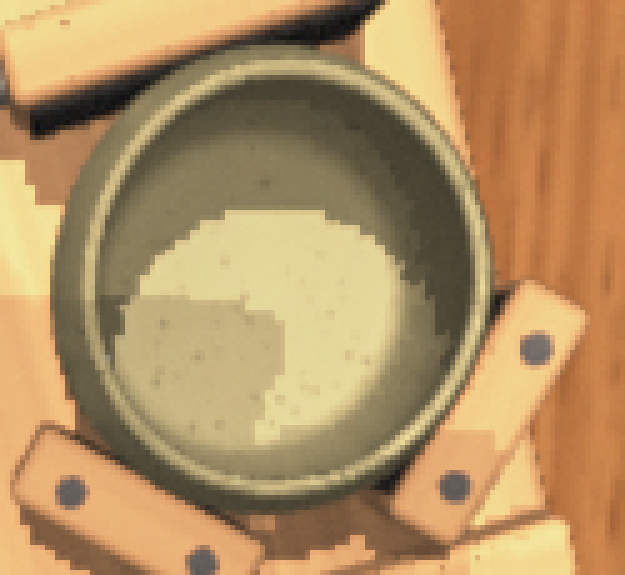

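The rim's centre at ~(286,276) puts the bowl ≈2 mm from the nest, against both cheeks. The band is 8.2 mm out of 18, or ≈12.2 N, and the robot is clear at z≈259. Handing in.

```bash
python3 - <<'E'
from m import *
b=ray(ld("p_wrist"),372.2,100.2,82)[:2]; print("bowl vs nest",(b-nest)@ex,(b-nest)@ey)
print(manip.close_job()); st()
E
```

```text
bowl vs nest -0.757689235070852 2.3270223784170083
the job is handed in; nothing more can be done
None
the job is handed in; nothing more can be done
```

The bowl is seated in the V and clamped, and I handed the job in at about 31 s of the 45 s allowed; no verdict is reported.

- **Seating:** It took two pushes with the closed fingers, with the jaw still about 90 mm clear. The first left the bowl about 7 mm short of the right cheek. A second push along the left cheek brought it against both faces, each about 46 mm from the bowl's centre.
- **Clamping:** I straddled the rod behind the T-bar, pulled straight out, then eased back onto the ratchet and let go.
- **Last check (wrist picture):** The broad band shows 8.2 mm of its 18 mm, which works out to about 12.2 N. The bowl looks upright and touches the jaw and both cheeks. Its centre measures about 2.4 mm from my nest estimate, with calibration good to about 2 mm.
- **Robot:** It was clear of everything, with the tool at about 259 mm height.
- **Disagreement:** A first hand reading of the bowl's centre in that picture gave about 4.1 mm from the nest. A zoomed-in reading of the rim gave the 2.4 mm above. Both are within the 5 mm limit.
- **Other things on the table:** I saw no sign that any of them moved, but I did not measure them separately at the end.

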